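# Fit the crank and press the test cassettes shut

## Task

Close the four test cassettes in the screw press: take the loose crank, which lies hard against the blue rack (ease it away first to make room for the fingers if need be), set it fully down on the square end of the press's spindle and let go of it. Then take the crank by its red revolving grip, keep hold of that grip and wind clockwise (seen from above) until the platen is fully down on its stops and the cassettes are shut. Let go, leave the crank seated on the spindle, and leave the rack, the bottles and the kit box standing where they are.

Things in the scene. Friction and masses are not known exactly. Their poses are not given: they have to be found in the camera images.
- press: Fixed bench screw press: white base 150 (x) x 230 (y) x 18 mm; guide columns on its y axis, 82 mm either side; white bridge 56 x 220 mm, top at 124 mm, brass nut flange up to 132 mm. A vertical spindle through the bridge moves the aluminium platen (94 x 196 mm) over four white cassettes. Origin: centre of the base's underside, on the bench, straight below the spindle; z up.
- spindle_seat (a point): Centre of the top face of the spindle's round collar (44 mm wide), on which the crank's hub rests: 160.5 mm above the bench with the platen raised, sinking with it (10 mm a turn). Above it stands the square drive end, 16 x 16 mm, 16 mm tall, stepping in to 10.5 mm at 24 mm. Its x and y axes are square to the flats and turn with the spindle; z up.
- spindle (a joint): Turn of the spindle in rad, growing clockwise seen from above, 0 (platen fully raised) to 11.31 (hard stop). One turn (6.283) lowers platen, spindle and a fitted crank by 10 mm. It starts between 1.5 and 4.5. It stays where it is left and takes about 0.25 N m to turn (about 3 N at the grip), little more when pressing the cassettes.
- platen (a joint): Descent of the platen in m: 0 fully raised, 0.014 when it touches the proud cassette lids, 0.018 when it lands on the stop collars (hard stop) and the cassettes are shut. Driven by the spindle only.
- lid0 (a joint): Descent of the upper half of the first cassette in m: 0 as loosely assembled (4 mm proud), 0.004 shut. It moves stiffly and stays where it is pressed.
- lid1 (a joint): The same for the second cassette.
- lid2 (a joint): The same for the third cassette.
- lid3 (a joint): The same for the fourth cassette.
- crank: Loose balanced crank, about 0.42 kg, lying flat on the bench against the rack. Origin: centre of its hub's underside; z up; x along the arm to the grip. Aluminium arm 22 mm wide, 20 mm high, flush underneath, to the grip pin at x = 80 mm (rounded end at 92 mm). Steel counterweight 27 mm wide, 20 mm high, reaching back to x = -52 mm. Centre of mass about x = 14 mm.
- crank_hub (a point): Centre of the top face of the crank's steel hub, 26 mm above the crank's origin. The hub is 36 x 36 mm, 26 mm high, with a square hole 18 x 18 mm right through it; hub and hole have their sides parallel to the crank's x and y. It fits the 16 mm square in four positions, with about 7 degrees play either way.
- grip: Red plastic grip sleeve of the crank, upright cylinder 25 mm in diameter and 56 mm long, spinning freely on its pin (so the crank swings freely round it). Origin: its centre, which is 50 mm above the crank's underside and 80 mm from the hub's centre; it reaches from 22 to 78 mm above the underside (pin head to 82 mm).
- rack: Blue test-tube rack, 72 (its x) x 236 (its y) x 60 mm, capped tubes in the row on its -x side reach 80 mm; 0.9 kg, loose. Origin: centre of its underside. The crank lies along its long +x side (away from the robot), arm towards the rack's +y, hub 1.5 to 4 mm from the rack: no room for a finger between.
- bottle_white: White reagent bottle with red cap, 64 mm in diameter, 150 mm tall, loose bystander. Origin: centre of its underside.
- bottle_green: Green glass reagent bottle with red cap, 68 mm in diameter, 165 mm tall, loose bystander. Origin: centre of its underside.
- kit_box: Flat white and blue kit box, 110 (its x) x 190 (its y) x 30 mm, loose bystander. Origin: centre of its underside.
Not all that is in view belongs to the job. What is shaped like the crank but turquoise or yellow is not meant.

How it is judged:
On the way, in this order (a step that is already met when the one before it is completed fails the run):
1. the crank is seated fully down on the spindle's square and let go, before any winding (distance between crank and spindle_seat below 0.004 m and angle between crank's own z axis and vertical below 0.1 rad and contact force between the fingers and crank below 0.3 N and value of joint platen below 0.009 m), for 0.2 s.
2. winding down with the red grip held: the platen is well on its way down (past 11.5 of 18 mm) (value of joint platen above 0.0115 m and contact force between the fingers and grip above 1 N).
3. the platen is down on its stops (within 1.5 mm), wound there with the grip held (value of joint platen above 0.0165 m and contact force between the fingers and grip above 1 N), for 0.1 s.
At the end, for the whole second after the job is handed in: Platen within 1.5 mm of its stops (joint above 0.0165), every lid above 0.0025; crank at rest and let go on the spindle, its origin within 4 mm of the seat and within 0.1 rad of level; rack, bottles and kit box upright within 25 mm of where they were (value of joint platen above 0.0165 m and value of joint each of lid0, lid1, lid2, lid3 above 0.0025 m and distance between crank and spindle_seat below 0.004 m and angle between crank's own z axis and vertical below 0.1 rad and linear speed of crank below 0.02 m/s and angular speed of crank below 0.2 rad/s and distance of each of rack, bottle_white, bottle_green, kit_box from where it was at the start of the episode below 0.025 m); the robot touches nothing.
It fails at once if the press is wound (faster than 0.6 rad/s) without the red grip being held (value of joint platen above 0.009 m and velocity of joint spindle above 0.6 rad/s and contact force between the fingers and grip below 0.2 N).
It fails at once if the tube rack is shoved over 25 mm or tipped (distance of rack from where it was at the start of the episode above 0.025 m or angle between rack's own z axis and vertical above 0.25 rad).
It fails at once if a bottle is shoved over 25 mm or tipped (distance of any of bottle_white, bottle_green from where it was at the start of the episode above 0.025 m or angle between any of bottle_white, bottle_green's own z axis and vertical above 0.25 rad).
It fails at once if the kit box is shoved over 25 mm (distance of kit_box from where it was at the start of the episode above 0.025 m).
It also fails if it takes over 72 s, if anything falls off the work surface, if the arm or the gripper's body presses on something with over 40 N, if the wrist force passes 120 N, or if a joint passes its speed limit or range.

## Robot

A 7-joint arm with a two-finger parallel gripper is mounted at the origin on the work surface. World frame = base frame: x ahead of the robot, y to its left, z up, the work surface at z = 0. Lengths are in m, angles in rad, forces in N, time in s.
With the tool pointing down it reaches from about 0.425 to 0.95 m from the base axis. Payload 4.7 kg.
Tool frame: the origin (TCP) lies at the very end of the fingers, on their centre line; the grasp point (between the pads) lies 19 mm behind it (manip.pinch_z is the distance from the TCP to the grasp point, in m); y points along the fingers, x is the direction in which the jaws open and shut, and the axes are right-handed (so a half turn about y gives the same grasp; the last joint's range is limited). The gripper opens to 87 mm and grips with 3 to 60 N. Pads are 19 mm wide; open, the fingers measure 117 mm over their backs; the gripper's body (75 mm by 190 mm) begins 51 mm behind the grasp point.
Start: joints at [-1.208, 0.469, -0.049, 1.532, 0.024, 1.141, -0.082], TCP at [0.258, 0.624, 0.223] pointing down, gripper open.
Joint ranges: [-2.59, 2.59], [-0.33, 1.99], [-1.39, 1.29], [0.1, 2.45], [-1.04, 4.18], [0.21, 1.99], [-2.66, 2.66]. Speed limits (rad/s): [2.57, 2.57, 3.14, 3.14, 3.14, 3.14, 3.14].

## Interface

Orientations are given as a unit quaternion [w, x, y, z].
In Python, from workcell import manip, cams, spot_in, place_of gives the robot as it stands.
- The arm moves only by the shell command python3 -m creep 'ROWS' [FORCE]. ROWS is JSON, one flat list of numbers, 5 for each row, row after row: the shift along the tool's x, y, z in cm, then the turn about the tool's y in degrees, then the opening, from 0 (shut) to 1 (fully open). In form: [x, y, z, roll, grip, x, y, z, roll, grip, ...]. A call has 1 to 5 rows; each row shifts and turns the commanded pose from where the row before left it, along the tool's axes as they then stand; what a row does not reach is not made up. A row lasts 1/12 s, in which the tool goes at most 41.7 mm and 7.16 degrees, less where a joint would pass 70% of its speed; a pose out of reach is approached as far as the arm can. A call with a gripper value outside its range is refused whole. The fingers move at their own pace and stop on an object; FORCE is the grip in N (left out, the last holds). Time passes only in rows, so rows that do not move let the fingers close. It gives the time, the measured TCP pose, the force and the opening at its end, in the units of the state.
- manip.get_state(): the state, without advancing time (a new reading comes with each control period).
- cams.capture(name): name is "side" or "top"; returns (picture, depth): 480x640x3 uint8, red, green, blue; 480x640 float32, m along the optical axis (not along the pixel's ray), 0 where there is no reading.
- cams.get_calibration(name): a dict with "mtx" (3x3 intrinsics, pixels), "world_to_cam" (4x4, takes a point from world to camera coordinates). Camera axes: x right, y up, looking along -z (the intrinsics and any distortion apply to the point x, -y, -z); pixel columns grow to the right and rows downward; lengths in m; the calibration is good to about 2 mm. A picture is of the moment at which its call begins. get_calibration takes no time and is no camera call.
- manip.job_done(): hands the job in, once; it reports no verdict.
Trained networks look in the newest picture that a camera, given by its name, has taken for a name from the list of things; names that differ only in an ending like _2 or _b are one class to them, and where a whole thing is asked for, a point or a joint stands for the part that bears it (a point fixed in the world has none). Each returns a list of dicts, best first, with "conf" (0 to 1); they miss things now and then, are a little off and sometimes report something else, mostly with a low value. They report only what shows in the picture. A call takes as long as a camera call. They do not tell look-alikes from the thing itself.
- spot_in(camera, target): "centre" ([column, row] in pixels, amid what is visible of it).
- place_of(camera, target): "centre" ([column, row] in pixels: a listed point, or the origin of a listed thing).
The state is a dict: "t": time; "q": joint angles; "joint_vel": joint speeds; "joint_efforts": joint torques, N m; "tcp_pos": TCP position; "orientation": TCP orientation; "contact_force": force on the tool from outside, world axes, zero at the start; "moment": the same for the moment, N m; "finger_gap": opening from 0.0 (shut) to 1.0 (fully open).
Only numpy, scipy, OpenCV 4.12 (cv2) and the standard library are available. Lean on these libraries where they do the work, as an engineer would, in place of code of your own. Each camera call takes 0.05 s, during which the arm holds its last target. There are 200 camera calls.

## Working session

There is one attempt and no reset: what is moved stays moved. The work goes in short steps, Python scripts to look and compute and a shell command to move; the robot and the scene stay as the last step left them, time stands still between calls to the robot, and variables do not carry over. Pictures are saved under pics/ and viewed, about 8 in all and at most 12, crops included, and the job is handed in when it is done.

```bash
ls; mkdir -p pics; cat > h.py <<'E'
import numpy as np, cv2
from workcell import manip, cams, spot_in, place_of
from scipy.spatial.transform import Rotation as R
def P(name):
    c=cams.get_calibration(name); return np.array(c["mtx"]),np.array(c["world_to_cam"]),c
def proj(name,X):
    K,T,_=P(name); p=(T@np.append(X,1))[:3]; p=p*[1,-1,-1]; u=K@p; return u[:2]/u[2]
def ray(name,uv):
    K,T,_=P(name); d=np.linalg.inv(K)@[uv[0],uv[1],1]; d=d*[1,-1,-1]; Rm=T[:3,:3]
    return -Rm.T@T[:3,3], Rm.T@d
def at_z(name,uv,z):
    o,d=ray(name,uv); return o+d*(z-o[2])/d[2]
def tri(uv1,uv2,n1="side",n2="top"):
    o1,d1=ray(n1,uv1);o2,d2=ray(n2,uv2)
    s=np.linalg.lstsq(np.c_[d1,-d2],o2-o1,rcond=None)[0]
    a=o1+d1*s[0];b=o2+d2*s[1]; return (a+b)/2,np.linalg.norm(a-b)
def cloud(name,depth):
    K,T,_=P(name); v,u=np.mgrid[:480,:640]; d=np.stack([u,v,np.ones_like(u)],-1)@np.linalg.inv(K).T
    p=d*depth[...,None]*[1,-1,-1]; return (p-T[:3,3])@T[:3,:3]
def axes():
    s=manip.get_state(); return R.from_quat(np.roll(s["orientation"],-1)).as_matrix(), np.array(s["tcp_pos"]), s
E
python3 - <<'E'
from h import *
np.set_printoptions(precision=3,suppress=True)
for n in("side","top"):
    im,d=cams.capture(n); cv2.imwrite(f"pics/{n}0.png",im[...,::-1]); np.savez(f"{n}0.npz",im=im,d=d)
    print(n,{k:v for k,v in P(n)[2].items() if k!='world_to_cam'}, ray(n,(320,240)))
    for t in["crank","crank_hub","grip","spindle_seat","press","rack","bottle_white","bottle_green","kit_box"]:
        print(t,[(np.round(r["centre"],1).tolist(),round(r["conf"],2)) for r in place_of(n,t)])
A,p,s=axes(); print(A,p,s["t"],s["finger_gap"],manip.pinch_z)
E
```

```text
pics
side {'mtx': array([[469.544,   0.   , 318.513],
       [  0.   , 469.544, 238.402],
       [  0.   ,   0.   ,   1.   ]])} (array([ 0.203, -0.938,  0.846]), array([ 0.319,  0.753, -0.575]))
crank [([303.9, 213.7], 0.87), ([300.1, 256.0], 0.79), ([241.4, 286.7], 0.78)]
crank_hub [([240.9, 279.6], 0.89), ([306.8, 208.4], 0.7), ([298.6, 246.0], 0.63), ([369.2, 250.6], 0.17)]
grip [([218.6, 282.7], 0.7), ([325.0, 196.1], 0.62), ([295.4, 226.6], 0.51), ([318.2, 339.7], 0.46), ([275.6, 251.7], 0.42)]
spindle_seat [([314.6, 291.6], 0.71)]
press [([319.6, 336.7], 0.91)]
rack [([275.1, 253.2], 0.72), ([311.9, 290.7], 0.15)]
bottle_white [([257.9, 202.5], 0.9)]
bottle_green [([333.0, 437.3], 0.78)]
kit_box [([366.9, 253.2], 0.68)]
top {'mtx': array([[602.009,   0.   , 312.895],
       [  0.   , 602.009, 228.942],
       [  0.   ,   0.   ,   1.   ]])} (array([ 0.369, -0.007,  1.753]), array([ 0.125, -0.003, -0.992]))
crank [([298.6, 310.2], 0.82), ([271.6, 243.3], 0.81), ([204.1, 206.2], 0.59), ([393.9, 266.0], 0.49)]
crank_hub [([293.4, 309.2], 0.77), ([202.8, 210.6], 0.7)]
grip [([245.4, 234.9], 0.59), ([307.6, 331.5], 0.54), ([205.1, 172.3], 0.52), ([299.4, 176.1], 0.33)]
spindle_seat [([395.9, 264.7], 0.74)]
press [([389.5, 268.1], 0.89)]
rack [([262.1, 258.8], 0.87)]
bottle_white [([148.3, 252.2], 0.96), ([397.5, 266.4], 0.42)]
bottle_green [([475.9, 289.1], 0.63)]
kit_box []
[[ 0.382 -0.    -0.924]
 [ 0.924  0.     0.382]
 [ 0.    -1.     0.   ]] [0.258 0.624 0.223] 1.0 1.0019817964455007 0.0187
```

```bash
python3 - <<'E'
import cv2,numpy as np
a=cv2.imread("pics/side0.png")[150:450,150:450];b=cv2.imread("pics/top0.png")[120:420,90:540]
a=cv2.resize(a,(600,600),interpolation=2); cv2.imwrite("pics/a.png",a); cv2.imwrite("pics/b.png",cv2.resize(b,(800,533),interpolation=2))
E
```

```text
(no output)
```

View pics/a.png

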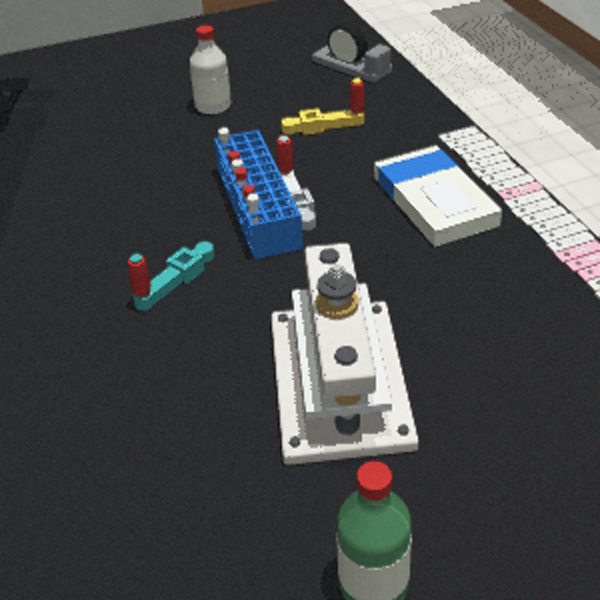

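View pics/b.png

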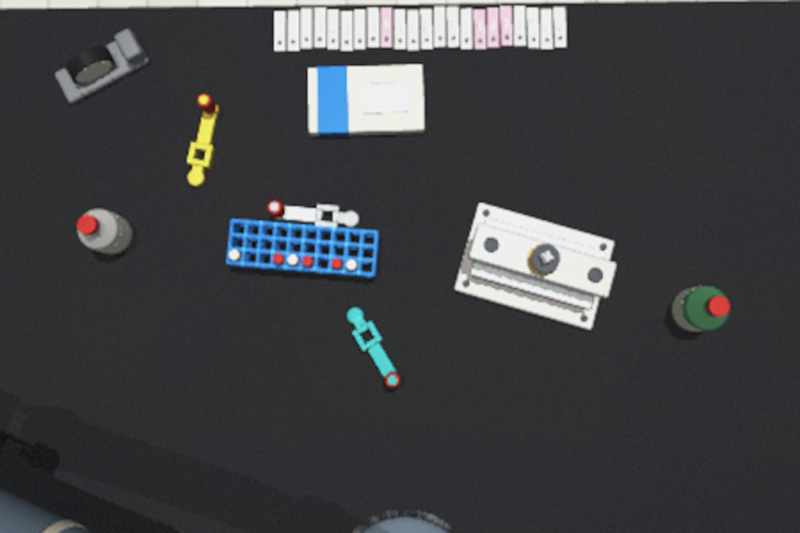

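```bash
python3 - <<'E'
from h import *
np.set_printoptions(precision=4,suppress=True)
print("hub",tri((302,250),(274,240)),"grip top",tri((292.5,221),(245,236.5)))
print("seat",tri((314.6,291.6),(395.9,264.7)))
a=np.load("top0.npz");im,d=a["im"],a["d"];C=cloud("top",d)
big=np.zeros((600,800,3),np.uint8)
x=cv2.resize(im[215:265,235:305],(560,400),interpolation=cv2.INTER_CUBIC)
y=cv2.resize(im[235:295,365:425],(400,400),interpolation=cv2.INTER_CUBIC)
s=np.load("side0.npz")["im"]
z=cv2.resize(s[265:305,295:335],(300,300),interpolation=cv2.INTER_CUBIC)
w=cv2.resize(s[210:270,270:320],(250,300),interpolation=cv2.INTER_CUBIC)
cv2.imwrite("pics/c.png",np.vstack([np.hstack([x[:300,:400],y[:300]]) ,np.hstack([z,w,np.zeros((300,250,3),np.uint8)])])[...,::-1])
def at(u,v): print((u,v),C[v,u])
for u,v in [(260,239),(272,234),(279,241),(287,242),(245,236),(396,264),(398,266),(390,260),(380,255),(411,268),(262,258)]: at(u,v)
K,T,c=P("top")
for n,lo,hi,box in [("crank",.012,.035,(235,305,225,250)),("arm",.012,.035,(250,296,225,250)),("hubtop",.022,.035,(262,284,228,252)),("griptop",.065,.09,(235,256,225,250)),("bridge",.115,.127,(340,450,220,310)),("collar",.145,.165,(380,412,250,280)),("square",.168,.178,(380,412,250,280)),("pilot",.176,.19,(380,412,250,280))]:
    m=np.zeros(d.shape,bool);m[box[2]:box[3],box[0]:box[1]]=1
    m&=(C[...,2]>lo)&(C[...,2]<hi)&(d>0)
    if n in("crank","arm","hubtop"): m&=im.min(2)>70
    q=C[m]
    if len(q)<4: print(n,len(q));continue
    pts=np.argwhere(m)[:,::-1]; (cx,cy),(w,h),an=cv2.minAreaRect(q[:,:2].astype(np.float32)*1000)
    e=np.linalg.svd(q[:,:2]-q[:,:2].mean(0))[2][0]
    print(n,len(q),"mean",q.mean(0),"rect",cx,cy,w,h,an,"pca deg",np.degrees(np.arctan2(e[1],e[0])),"px",pts.mean(0))
E
```

```text
hub (array([0.5908, 0.1211, 0.0176]), np.float64(0.005413325727031624)) grip top (array([0.5939, 0.1988, 0.0742]), np.float64(0.004379561984088182))
seat (array([ 0.4989, -0.2115,  0.1551]), np.float64(0.005448952008414058))
(260, 239) [0.591  0.1622 0.0214]
(272, 234) [0.6075 0.1285 0.0059]
(279, 241) [0.5834 0.1063 0.0313]
(287, 242) [0.5812 0.0837 0.0242]
(245, 236) [0.5925 0.1986 0.0798]
(396, 264) [ 0.5018 -0.2104  0.1728]
(398, 266) [ 0.496  -0.2146  0.179 ]
(390, 260) [ 0.5134 -0.1961  0.1628]
(380, 255) [ 0.5311 -0.1742  0.1216]
(411, 268) [ 0.4945 -0.2565  0.1266]
(262, 258) [0.5374 0.1579 0.0033]
crank 337 mean [0.5863 0.1327 0.0224] rect 587.1534423828125 138.61294555664062 129.23648071289062 35.555213928222656 84.46104431152344 pca deg -95.51710835871678 px [270.1335 240.4985]
arm 332 mean [0.5863 0.1317 0.0224] rect 586.6825561523438 133.7577362060547 119.48050689697266 35.555213928222656 84.46104431152344 pca deg -96.01760448900053 px [270.4699 240.4789]
hubtop 121 mean [0.5864 0.1234 0.0266] rect 585.726318359375 125.36778259277344 61.856529235839844 35.27125930786133 
[... 311 characters left out ...]
466796875 -212.47113037109375 220.3592071533203 56.99824142456055 72.87541198730469 pca deg 73.29579908300104 px [394.0432 265.9165]
collar 173 mean [ 0.5016 -0.212   0.157 ] rect 501.9625549316406 -212.41961669921875 43.132713317871094 41.21387481689453 83.48104858398438 pca deg -87.31030502824612 px [395.8728 264.5954]
square 19 mean [ 0.5016 -0.2121  0.1741] rect 502.06353759765625 -212.1483154296875 15.152985572814941 14.863479614257812 25.993608474731445 pca deg 134.02877688675648 px [396.7368 264.0526]
pilot 23 mean [ 0.5018 -0.2113  0.1804] rect 501.8385925292969 -211.7782440185547 13.797983169555664 15.508337020874023 30.26521873474121 pca deg 52.00798162188667 px [396.7391 263.7826]
```

View pics/c.png

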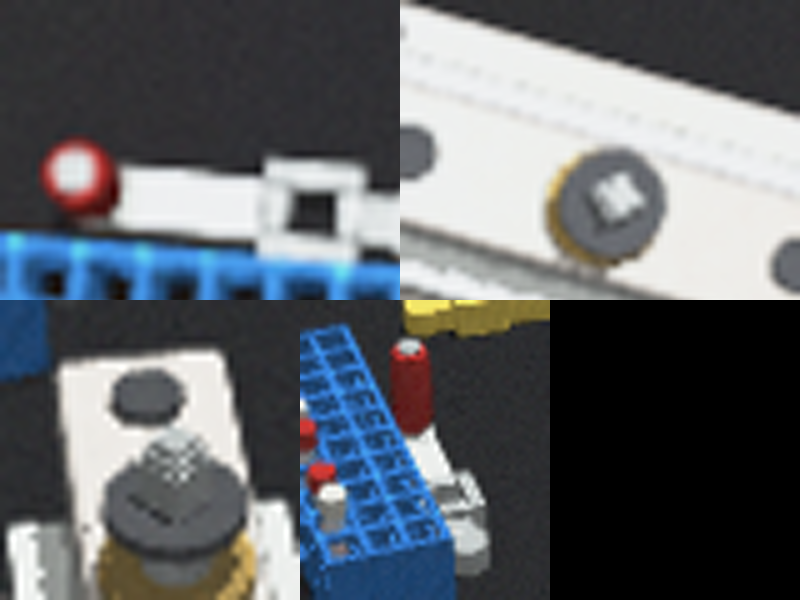

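```bash
cat > go.py <<'E'
import sys
from h import *
# go.py x y z [yaw_deg of jaw axis, mod 180]
a=[float(v) for v in sys.argv[1:]]
A,p,s=axes(); yaw=np.degrees(np.arctan2(A[1,0],A[0,0])); r=0
if len(a)>3: r=-(((a[3]-yaw)+90)%180-90)
B=A@R.from_rotvec([0,np.radians(r),0]).as_matrix()
d=B.T@(np.array(a[:3])-p)*100
print("t",round(s["t"],2),"tcp",np.round(p,4),"yaw",round(yaw,1),"tilt",np.round(A[:2,1],3),"gap",round(s["finger_gap"],3),"F",np.round(s["contact_force"],1),"q7",round(s["q"][6],2),"\nroll",round(r,1),"then cm xyz",np.round(d,2))
E
python3 - <<'E'
from h import *
np.set_printoptions(precision=4,suppress=True)
print("hub",at_z("top",(274.1,241.2),.026),"grip",at_z("top",(245,236.9),.08))
from scipy.optimize import minimize
Q=[]
for n in("top","side"):
    C=cloud(n,np.load(n+"0.npz")["d"]).reshape(-1,3)
    m=(np.hypot(C[:,0]-.502,C[:,1]+.212)<.018)&(C[:,2]>.1615)&(C[:,2]<.19); print(n,m.sum(),C[m].mean(0)); Q.append(C[m])
def cost(v,q):
    dx=q[:,:2]-v[:2]; c,s=np.cos(v[2]),np.sin(v[2]); u=np.abs(np.c_[dx@[c,s],dx@[-s,c]]); z=q[:,2]-.1565-v[3]
    def sd(h,zt):
        k=np.c_[u-h,np.abs(z-zt/2)-zt/2]; return np.linalg.norm(np.maximum(k,0),axis=1)+np.minimum(k.max(1),0)
    f=np.minimum(sd(.008,.016),sd(.00525,.024)); return np.sqrt((1e3*f)**2+.5).sum()
for q in Q+[np.vstack(Q)]:
    best=min((minimize(cost,[.502,-.212,np.radians(y),0],args=(q,),method="Nelder-Mead",options=dict(xatol=1e-5,fatol=1e-4,maxiter=3000)) for y in range(0,90,10)),key=lambda r:r.fun)
    print(best.x[:2],np.degrees(best.x[2])%90,best.x[3],best.fun/len(q))
E
python3 go.py .593 .199 .22 84.5
```

```text
hub [0.5836 0.1209 0.026 ] grip [0.5899 0.1986 0.08  ]
top 49 [ 0.5018 -0.2104  0.1746]
side 81 [ 0.5002 -0.2194  0.1732]
[ 0.5026 -0.2114] 26.077227363615332 0.0024436634656355553 2.145769248875214
[ 0.5017 -0.216 ] 32.50210762936159 0.0012296567944767656 1.1760188379342005
[ 0.502  -0.2148] 22.46022071936244 0.0019262991101347058 1.8334119867796397
t 1.0 tcp [0.2577 0.6239 0.2226] yaw 67.6 tilt [-0.  0.] gap 1.002 F [ 0.1 -0.3  0.6] q7 -0.08 
roll -16.9 then cm xyz [-39.08   0.25 -37.45]
```

```bash

python3 -m creep '[0,0,0,-5.6,1,0,0,0,-5.6,1,0,0,0,-5.7,1,-2.8,0,-2.7,0,1,-2.8,0,-2.7,0,1]' 20
python3 -m creep '[-2.8,0,-2.7,0,1,-2.8,0,-2.7,0,1,-2.8,0,-2.7,0,1,-2.8,0,-2.7,0,1,-2.8,0,-2.7,0,1]'
python3 -m creep '[-2.8,0,-2.7,0,1,-2.8,0,-2.7,0,1,-2.8,0,-2.7,0,1,-2.8,0,-2.7,0,1,-2.8,0,-2.7,0,1]'
python3 -m creep '[-2.8,0,-2.7,0,1,-2.7,0,-2.2,0,1,0,0,0,0,1,0,0,0,0,1]'
python3 go.py .5915 .199 .036 84.5
```

```text
t: 1.42
tcp_pos: [0.3039, 0.5641, 0.2222]
orientation: [0.523, -0.522, -0.477, 0.477]
contact_force: [1.5, 0.1, -0.7]
finger_gap: 0.998
t: 1.83
tcp_pos: [0.4279, 0.4089, 0.2228]
orientation: [0.524, -0.524, -0.475, 0.475]
contact_force: [0.3, 0.4, 0.5]
finger_gap: 1.001
t: 2.25
tcp_pos: [0.5487, 0.2565, 0.2229]
orientation: [0.524, -0.524, -0.475, 0.475]
contact_force: [0.3, -0.3, 0.3]
finger_gap: 1.003
t: 2.58
tcp_pos: [0.5925, 0.1955, 0.2225]
orientation: [-0.525, 0.525, 0.474, -0.474]
contact_force: [-0.6, 1.6, -1.2]
finger_gap: 0.998
t 2.58 tcp [0.5925 0.1955 0.2225] yaw 84.1 tilt [ 0.    -0.001] gap 0.998 F [-0.6  1.6 -1.2] q7 1.1 
roll -0.4 then cm xyz [ 0.35 18.65  0.14]
```

```bash

python3 -m creep '[0.3,3.8,0,0,1,0,3.8,0,0,1,0,3.8,0,0,1,0,3.6,0,0,1,0,3.6,0,0,1]' 20
python3 -m creep '[0,0,0,0,0.8,0,0,0,0,0.2,0,0,0,0,0.2,0,0,0,0,0.1,0,0,0,0,0.1]' 20
python3 -m creep '[0,0,0,0,0.1,0,0,0,0,0.1,0,0,0,0,0.1,0,0,0,0,0.1]' 20
python3 go.py .6415 .194 .036 84.5
```

```text
t: 3.0
tcp_pos: [0.5903, 0.2039, 0.0352]
orientation: [0.523, -0.523, -0.476, 0.476]
contact_force: [1.0, 0.5, 0.1]
finger_gap: 1.002
t: 3.42
tcp_pos: [0.5931, 0.2026, 0.0393]
orientation: [-0.523, 0.524, 0.477, -0.474]
contact_force: [0.9, 0.2, 0.1]
finger_gap: 0.705
t: 3.75
tcp_pos: [0.5916, 0.2017, 0.0369]
orientation: [-0.524, 0.524, 0.475, -0.475]
contact_force: [-0.8, 1.4, 0.6]
finger_gap: 0.404
t 3.75 tcp [0.5916 0.2017 0.0369] yaw 84.4 tilt [0.001 0.   ] gap 0.404 F [-0.8  1.4  0.6] q7 1.11 
roll -0.1 then cm xyz [-0.28  0.1  -5.04]
```

```bash

python3 -m creep '[0,0,0,0,0.1,0,0,0,0,0.1,0,0,0,0,0.1,0,0,0,0,0.1,0,0,-0.5,0,0.1]' 20
python3 -m creep '[0,0,-0.8,0,0.1,0,0,-0.8,0,0.1,0,0,-0.8,0,0.1,0,0,-0.8,0,0.1,0,0,-0.8,0,0.1]' 20
python3 -m creep '[0,0,-0.8,0,0.1,0,0,-0.8,0,0.1,0,0,-0.8,0,0.1,0,0,-0.8,0,0.1,0,0,-0.8,0,0.1]' 20
python3 -m creep '[0,0,-0.8,0,0.1,0,0,-0.8,0,0.1,0,0,0,0,0.1,0,0,0,0,1,0,0,0,0,1]' 20
python3 -m creep '[0,0,0,0,1,0,0,0,0,1,0,0,0,0,1,0,0,0,0,1,0,0,0,0,1]' 20
python3 -m creep '[0,0,0,0,1,0,-4,0,0,1,0,-4,0,0,1,0,-4,0,0,1,0,-4,0,0,1]' 20
python3 -m creep '[0,0,3,0,1,0,0,4,0,1,0,0,4,0,1,0,0,4,0,1,0,0,4,0,1]' 20
python3 -m creep '[0,0,4,0,1,0,0,0,0,1]' 20
python3 - <<'E'
from h import *
for n in("side","top"):
    im,d=cams.capture(n); np.savez(f"{n}1.npz",im=im,d=d)
    if n=="top": cv2.imwrite("pics/d.png",cv2.resize(im[140:300,170:330],(640,640),interpolation=2)[...,::-1])
E
```

```text
t: 4.17
tcp_pos: [0.5936, 0.2011, 0.0366]
orientation: [0.525, -0.522, -0.473, 0.477]
contact_force: [-9.8, -1.3, 10.6]
finger_gap: 0.28
t: 4.58
tcp_pos: [0.6339, 0.1981, 0.0362]
orientation: [0.525, -0.522, -0.474, 0.477]
contact_force: [-4.9, -0.2, 3.6]
finger_gap: 0.283
t: 5.0
tcp_pos: [0.6766, 0.1935, 0.0364]
orientation: [0.524, -0.523, -0.475, 0.475]
contact_force: [-3.5, -0.4, 2.7]
finger_gap: 0.289
t: 5.42
tcp_pos: [0.6929, 0.1914, 0.0365]
orientation: [-0.523, 0.524, 0.476, -0.475]
contact_force: [0.5, -0.5, -0.1]
finger_gap: 0.36
t: 5.83
tcp_pos: [0.692, 0.1919, 0.0366]
orientation: [-0.524, 0.524, 0.475, -0.475]
contact_force: [-0.6, -0.8, 1.0]
finger_gap: 0.729
t: 6.25
tcp_pos: [0.6917, 0.1917, 0.1983]
orientation: [0.524, -0.524, -0.475, 0.475]
contact_force: [0.7, 0.2, -0.3]
finger_gap: 0.985
t: 6.67
tcp_pos: [0.5009, 0.2102, 0.1966]
orientation: [-0.524, 0.524, 0.475, -0.475]
contact_force: [-0.2, 0.7, 0.5]
finger_gap: 0.999
t: 6.83
tcp_pos: [0.4546, 0.2148, 0.1958]
orientation: [0.523, -0.521, -0.475, 0.479]
contact_force: [-0.2, 0.4, 0.4]
finger_gap: 1.0
```

View pics/d.png

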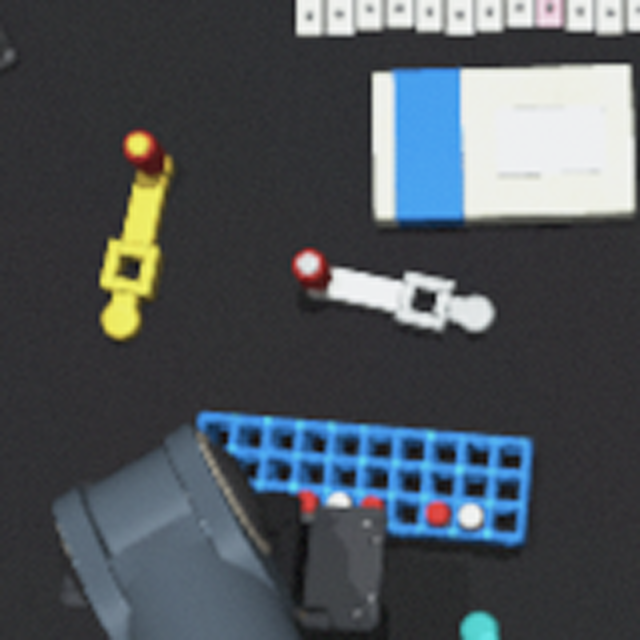

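```bash
cat > meas.py <<'E'
from h import *
np.set_printoptions(precision=4,suppress=True)
a=np.load("top1.npz");im,d=a["im"],a["d"];C=cloud("top",d)
m=np.zeros(d.shape,bool);m[200:225,240:300]=1
m&=(im.min(2)>80)&(C[...,2]<.035)&(C[...,2]>.012)
q=C[m]; e=np.linalg.svd(q[:,:2]-q[:,:2].mean(0))[2][0]; e*=np.sign(e[1]); print("pca",np.degrees(np.arctan2(e[1],e[0])),q.mean(0), "y range",np.ptp(q[:,:2]@e))
h=at_z("top",(276.25,215),.026); print("hub px",h); r=[0,0]
# hole: dark pixels within hub
hm=np.zeros(d.shape,bool);hm[210:220,271:282]=1
g=im.astype(float).mean(2)
w=np.clip(110-g,0,None)*hm; w[:, :273]=0; w[:,280:]=0; w[:211]=0; w[219:]=0
v,u=np.mgrid[:480,:640]; c=((w*u).sum()/w.sum(),(w*v).sum()/w.sum()); print("hole px",c,at_z("top",c,.015))
gp=C[200:213,240:255][(C[200:213,240:255,2]>.06)]; print("grip pts",gp.mean(0),len(gp))
gr=at_z("top",(247.3,206.5),.08); print("griptop",gr,"dir",np.degrees(np.arctan2(*(gr-h)[[1,0]])),np.linalg.norm((gr-h)[:2]))
s=np.load("side1.npz");C=cloud("side",s["d"]);im=s["im"]
m=(im.min(2)>80)&(abs(C[...,0]-h[0])<.05)&(C[...,1]>.03)&(C[...,1]<.22)&(C[...,2]>.015)&(C[...,2]<.035)
q=C[m];e=np.linalg.svd(q[:,:2]-q[:,:2].mean(0))[2][0];e*=np.sign(e[1]);print("side pca",np.degrees(np.arctan2(e[1],e[0])),q.mean(0))
m=(abs(C[...,0]-h[0])<.03)&(abs(C[...,1]-h[1])<.03)&(C[...,2]>.0235)&(C[...,2]<.035); print("side hubtop",C[m].mean(0),m.sum())
for n in("side","top"):
  cams.capture(n)
  for t in("crank_hub","grip","crank"): print(n,t,[(np.round(x["centre"],1).tolist(),round(x["conf"],2)) for x in place_of(n,t)][:3])
E
python3 meas.py
```

```text
pca 77.2288000126988 [0.6638 0.127  0.0227] y range 0.12982246774544962
hub px [0.6604 0.1147 0.026 ]
hole px (np.float64(275.66076003415884), np.float64(214.715414175918)) [0.6631 0.1172 0.015 ]
grip pts [0.6734 0.1914 0.1029] 66
griptop [0.6765 0.1927 0.08  ] dir 78.36038410927682 0.07972090853222062
side pca 77.51807692921854 [0.6631 0.1197 0.0225]
side hubtop [0.6605 0.1115 0.0269] 80
side crank_hub [([307.9, 206.4], 0.91), ([325.5, 242.3], 0.78), ([240.9, 278.0], 0.67)]
side grip [([321.9, 243.1], 0.59), ([218.6, 285.6], 0.51), ([325.1, 198.1], 0.5)]
side crank [([242.9, 286.6], 0.9), ([305.1, 213.9], 0.62)]
top crank_hub [([293.6, 306.0], 0.78), ([200.8, 209.1], 0.73), ([273.4, 217.0], 0.63)]
top grip [([208.7, 177.3], 0.55), ([308.1, 331.5], 0.39), ([478.4, 294.0], 0.18)]
top crank [([203.9, 205.0], 0.97), ([295.0, 309.3], 0.66)]
```

```bash
sed -i 's/+90)%180-90/+180)%360-180/' go.py
python3 -m creep '[0,0,0,7,0.65,0,0,0,7,0.65,0,0,0,7,0.65,0,0,0,7,0.65,0,0,0,7,0.65]' 60
python3 -m creep '[0,0,0,7,0.65,0,0,0,7,0.65,0,0,0,7,0.65,0,0,0,7,0.65,0,0,0,7,0.65]' 60
python3 -m creep '[0,0,0,7,0.65,0,0,0,7,0.65,0,0,0,7,0.65,0,0,0,6,0.65,0,0,0,0,0.65]' 60
python3 go.py .6625 .1223 .196 -12.6
```

```text
t: 7.75
tcp_pos: [0.4634, 0.214, 0.1964]
orientation: [-0.643, 0.643, 0.294, -0.294]
contact_force: [0.7, -0.3, -0.0]
finger_gap: 0.717
t: 8.17
tcp_pos: [0.4634, 0.214, 0.1964]
orientation: [-0.702, 0.702, 0.087, -0.087]
contact_force: [-0.2, 0.3, -0.5]
finger_gap: 0.652
t: 8.58
tcp_pos: [0.4634, 0.2141, 0.1964]
orientation: [-0.703, 0.703, -0.078, 0.078]
contact_force: [-0.7, 0.1, 0.1]
finger_gap: 0.65
t 8.58 tcp [0.4634 0.2141 0.1964] yaw -12.7 tilt [-0. -0.] gap 0.65 F [-0.7  0.1  0.1] q7 -0.66 
roll -0.1 then cm xyz [21.43  0.04 -4.61]
```

```bash

python3 -m creep '[3.6,0,-0.8,0,0.65,3.6,0,-0.8,0,0.65,3.6,0,-0.8,0,0.65,3.6,0,-0.8,0,0.65,3.6,0,-0.8,0,0.65]' 60
python3 -m creep '[3.4,0,-0.6,0,0.65,0,3,0,0,0.65,0,3,0,0,0.65,0,3,0,0,0.65,0,0,0,0,0.65]' 60
python3 go.py .6625 .1223 .006 -12.6
```

```text
t: 9.0
tcp_pos: [0.6317, 0.1351, 0.1963]
orientation: [0.703, -0.703, 0.076, -0.076]
contact_force: [1.2, 1.6, 0.3]
finger_gap: 0.653
t: 9.42
tcp_pos: [0.6576, 0.1219, 0.0996]
orientation: [-0.701, 0.704, -0.081, 0.072]
contact_force: [-1.5, -1.0, -1.8]
finger_gap: 0.65
t 9.42 tcp [0.6576 0.1219 0.0996] yaw -12.4 tilt [-0.012 -0.003] gap 0.65 F [-1.5 -1.  -1.8] q7 -0.29 
roll 0.2 then cm xyz [0.58 9.35 0.2 ]
```

```bash

python3 -m creep '[0,2,0,0,0.65,0,2,0,0,0.65,0,2,0,0,0.65,0,0,0,0,0.65,0,0,0,0,0.65]' 60
python3 go.py .6625 .1223 .006 -12.6
```

```text
t: 9.83
tcp_pos: [0.662, 0.1228, 0.0469]
orientation: [-0.703, 0.703, -0.077, 0.077]
contact_force: [0.6, 1.0, -0.2]
finger_gap: 0.651
t 9.83 tcp [0.662  0.1228 0.0469] yaw -12.5 tilt [-0.001 -0.   ] gap 0.651 F [ 0.6  1.  -0.2] q7 -0.28 
roll 0.1 then cm xyz [ 0.06  4.09 -0.04]
```

```bash

python3 -m creep '[0,1.5,0,0,0.65,0,1.5,0,0,0.65,0,1,0,0,0.65,0,0,0,0,0.6,0,0,0,0,0.2]' 60
python3 -m creep '[0,0,0,0,0.2,0,0,0,0,0.2,0,0,0,0,0.2,0,0,0,0,0.2,0,0,0,0,0.2]' 60
python3 -m creep '[0,0,0,0,0.2,0,0,0,0,0.2,0,-0.5,0,0,0.2,0,-1,0,0,0.2,0,0,0,0,0.2]' 60
python3 go.py .502 -.212 .25 -62
```

```text
t: 10.25
tcp_pos: [0.6617, 0.1227, 0.0064]
orientation: [-0.703, 0.703, -0.077, 0.077]
contact_force: [-0.3, -0.2, -0.9]
finger_gap: 0.582
t: 10.67
tcp_pos: [0.6629, 0.1227, 0.0074]
orientation: [0.703, -0.703, 0.076, -0.078]
contact_force: [0.3, -0.3, 2.2]
finger_gap: 0.408
t: 11.08
tcp_pos: [0.6618, 0.1229, 0.0224]
orientation: [0.703, -0.703, 0.077, -0.077]
contact_force: [1.4, 0.2, -3.8]
finger_gap: 0.403
t 11.08 tcp [0.6618 0.1229 0.0224] yaw -12.5 tilt [-0.  0.] gap 0.403 F [ 1.4  0.2 -3.8] q7 -0.27 
roll 49.5 then cm xyz [ 22.06 -22.77 -29.83]
```

```bash

python3 -m creep '[0,-3,0,0,0.2,0,-4,0,0,0.2,0,-4,0,0,0.2,0,-4,0,0,0.2,0,-4,0,0,0.2]' 60
python3 -m creep '[0,-3.5,0,0,0.2]' 60
python3 - <<'E'
from h import *
I={}
for n in("top","side"):
    f=[];dd=[]
    for i in range(6):
        im,d=cams.capture(n); f.append(im.astype(float)); dd.append(d)
    I[n]=np.mean(f,0); np.savez(n+"2.npz",im=I[n],d=np.array(dd))
def crop(n,yaw,hw=10):
    u,v=proj(n,[.502,-.2125,.17]); x0,y0=int(u)-hw,int(v)-hw; S=300//(2*hw)
    c=cv2.resize(I[n][y0:y0+2*hw,x0:x0+2*hw].clip(0,255).astype(np.uint8),(300,300),interpolation=cv2.INTER_CUBIC if yaw is None else 0)
    if yaw is not None:
        for h,z,col in((.008,.173,(255,0,0)),(.00525,.181,(0,160,0))):
            a=np.radians(yaw+45+90*np.arange(4)); 
            P_=[(np.array(proj(n,[.502+h*2**.5*np.cos(t),-.2125+h*2**.5*np.sin(t),z]))-[x0-.5,y0-.5])*S for t in a]
            cv2.polylines(c,[np.int32(P_)],True,col,1)
    return c
im=np.vstack([np.hstack([crop("top",None),crop("top",28)]),np.hstack([crop("side",None),crop("side",28)])])
cv2.imwrite("pics/e.png",im[...,::-1])
E
```

```text
t: 11.5
tcp_pos: [0.6608, 0.1226, 0.2127]
orientation: [-0.703, 0.703, -0.078, 0.077]
contact_force: [0.5, -0.2, -4.3]
finger_gap: 0.41
t: 11.58
tcp_pos: [0.6614, 0.1226, 0.2489]
orientation: [0.703, -0.703, 0.077, -0.077]
contact_force: [1.6, 1.8, -3.8]
finger_gap: 0.407
```

View pics/e.png

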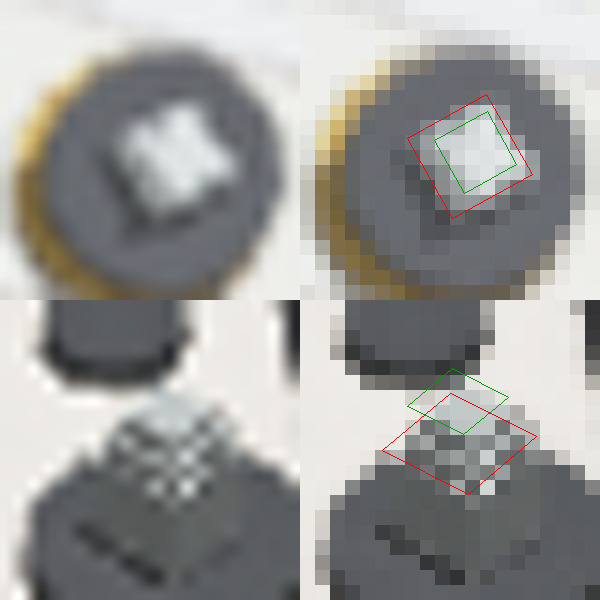

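```bash
python3 - <<'E'
from h import *
np.set_printoptions(precision=4,suppress=True)
I=np.load("top2.npz")["im"].mean(2)
u0,v0=proj("top",[.502,-.2125,.175]); v,u=np.mgrid[:480,:640]
m=np.hypot(u-u0,v-v0)<5.5
w=np.clip(I-120,0,None)*m; cx,cy=(w*u).sum()/w.sum(),(w*v).sum()/w.sum()
print("centroid",cx,cy,at_z("top",(cx,cy),.177))
# world-plane moment
Wm=np.array([at_z("top",(a,b),.177)[:2] for a,b in zip(u[m],v[m])]); ww=w[m]
z=(Wm-np.average(Wm,axis=0,weights=ww))@[1,1j]
for k in (4,): M=(ww*z**4).sum(); print("4th moment yaw",(np.degrees(np.angle(M))/4+45)%90, abs(M)/(ww*abs(z)**4).sum())
# model render fit, top: bright=square(16) top at .173 ∪ pilot at .181, dark collar, supersampled
from scipy.optimize import minimize
S=8; uu,vv=np.meshgrid(np.arange(int(u0)-9,int(u0)+9,1/S)+.5/S-.5,np.arange(int(v0)-9,int(v0)+9,1/S)+.5/S-.5)
def pre(z):
    o,d0=ray("top",(0,0)); a=at_z("top",(u0,v0),z);b=at_z("top",(u0+1,v0),z)-a;c=at_z("top",(u0,v0+1),z)-a
    return a[0]+b[0]*(uu-u0)+c[0]*(vv-v0), a[1]+b[1]*(uu-u0)+c[1]*(vv-v0)
L=[pre(z) for z in np.arange(.157,.1735,.002)]; T=pre(.173); Pl=pre(.181)
tgt=I[int(v0)-9:int(v0)+9,int(u0)-9:int(u0)+9]
def ins(X,x,y,a,h):
    c,s=np.cos(a),np.sin(a); dx,dy=X[0]-x,X[1]-y
    return np.clip(.5+(h-np.maximum(abs(dx*c+dy*s),abs(-dx*s+dy*c)))/.0006,0,1)
v_,u_=np.mgrid[:18,:18]; msk=np.hypot(u_-9,v_-9)<6.5
def f(p):
    x,y,a=p[0],p[1],p[2]
    side=np.max([ins(l,x,y,a,.008) for l in L],0); t=ins(T,x,y,a,.008); q=ins(Pl,x,y,a,.00525)
    B=[k.reshape(18,S,18,S).mean((1,3)) for k in (np.ones_like(side),side*(1-t)*(1-q),t*(1-q),q)]
    Xd=np.stack([b[msk] for b in B],1); r=tgt[msk]-Xd@np.linalg.lstsq(Xd,tgt[msk],rcond=None)[0]
    return (r**2).mean()**.5
for a0 in (0,10,20,30,40,50,60,70,80):
    r=minimize(f,[.502,-.212,np.radians(a0)],method="Nelder-Mead",options=dict(initial_simplex=np.array([[.502,-.212,np.radians(a0)],[.505,-.212,np.radians(a0)],[.502,-.209,np.radians(a0)],[.502,-.212,np.radians(a0+8)]])))
    print(a0,r.x[:2],np.degrees(r.x[2])%90,r.fun)
for y in (24,28,32,36,40):
    q=[proj("side",[.502+.008*2**.5*np.cos(np.radians(y+k)),-.2125+.008*2**.5*np.sin(np.radians(y+k)),.157]) for k in (135,225,315)]
    d1,d2=q[1]-q[0],q[2]-q[1]; print(y,"slopes",d1[1]/d1[0],d2[1]/d2[0],q)
E
python3 go.py .502 -.212 .25 -60
```

```text
centroid 397.50263236105803 263.7611132339829 [ 0.5021 -0.2138  0.177 ]
4th moment yaw 29.555006816157835 0.3814383533128082
0 [ 0.5021 -0.2135] 29.69878908084179 15.682871308453292
10 [ 0.5021 -0.2135] 29.695091599253004 15.68287022998634
20 [ 0.5021 -0.2135] 29.699142115724637 15.682876400627261
30 [ 0.5021 -0.2135] 29.696363644373907 15.682870006258035
40 [ 0.5021 -0.2135] 29.689141133864368 15.682877578826723
50 [ 0.5021 -0.2135] 29.690634658786305 15.682869956388936
60 [ 0.5021 -0.2135] 29.694400936679745 15.682877036330687
70 [ 0.5021 -0.2135] 29.693318932551293 15.682869496936098
80 [ 0.5021 -0.2135] 29.700150042469303 15.68287392677528
24 slopes 0.5994378365706949 -0.7452228574430527 [array([312.1586, 290.8234]), array([317.4919, 294.0204]), array([322.3868, 290.3726])]
28 slopes 0.5180041339069333 -0.8566703583962952 [array([312.183 , 291.0598]), array([317.8513, 293.9961]), array([322.3562, 290.1369])]
32 slopes 0.4452634277958684 -0.9898178959877599 [array([312.2322, 291.2943]), array([318.2078, 293.955 ]), array([322.3008, 289.9037])]
36 slopes 0.37928007511865597 -1.1534613308506494 [array([312.3061, 291.5256]), array([318.5597, 293.8975]), array([322.2211, 289.6742])]
40 slopes 0.3185853248004142 -1.3617336531161195 [array([312.4043, 291.7527]), array([318.9051, 293.8238]), array([322.1174, 289.4495])]
t 12.18 tcp [0.6616 0.1226 0.2453] yaw -12.6 tilt [-0.002 -0.001] gap 0.412 F [ 0.2 -0.  -5.1] q7 -0.33 
roll 47.4 then cm xyz [ 21.    -0.42 -30.55]
```

```bash

python3 -m creep '[0,0,0,7,0.2,0,0,0,7,0.2,0,0,0,7,0.2,0,0,0,7,0.2,0,0,0,7,0.2]' 60
python3 -m creep '[0,0,0,7,0.2,0,0,0,6.9,0.2,0,0,0,0,0.2]' 60
python3 go.py .5095 -.2095 .25 -61.5
```

```text
t: 12.6
tcp_pos: [0.6618, 0.1228, 0.2461]
orientation: [-0.646, 0.646, -0.287, 0.287]
contact_force: [0.5, -0.9, -3.3]
finger_gap: 0.408
t: 12.85
tcp_pos: [0.6619, 0.1228, 0.2461]
orientation: [-0.607, 0.608, -0.362, 0.362]
contact_force: [-0.1, -0.1, -4.5]
finger_gap: 0.409
t 12.85 tcp [0.6619 0.1228 0.2461] yaw -61.6 tilt [-0.001 -0.001] gap 0.409 F [-0.1 -0.1 -4.5] q7 -1.11 
roll -0.1 then cm xyz [ 21.94  -0.36 -29.25]
```

```bash

python3 -m creep '[2.2,0,-2.9,0,0.2,2.2,0,-2.9,0,0.2,2.2,0,-2.9,0,0.2,2.2,0,-2.9,0,0.2,2.2,0,-2.9,0,0.2]' 60
python3 -m creep '[2.2,0,-2.9,0,0.2,2.2,0,-2.9,0,0.2,2.2,0,-2.9,0,0.2,2.2,0,-2.9,0,0.2,2.1,0,-3.1,0,0.2]' 60
python3 -m creep '[0,0.8,0,0,0.2,0,0.8,0,0,0.2,0,0,0,0,0.2,0,0,0,0,0.2]' 60
python3 go.py .5095 -.2095 .231 -61.5
python3 - <<'E'
from h import *
np.set_printoptions(precision=4,suppress=True)
o=[]
for n in("top","side"):
    im,d=cams.capture(n); np.savez(n+"3.npz",im=im,d=d); C=cloud(n,d)
    hsv=cv2.cvtColor(im,cv2.COLOR_RGB2HSV)
    m=((hsv[...,0]<8)|(hsv[...,0]>172))&(hsv[...,1]>130)&(hsv[...,2]>60)&(abs(C[...,0]-.57)<.06)&(abs(C[...,1]+.17)<.06)&(C[...,2]>.2)
    print(n,m.sum(),C[m].mean(0),C[m].min(0),C[m].max(0)); v,u=np.nonzero(m); print(u.mean(),v.mean(),u.min(),u.max(),v.min(),v.max())
    u,v=proj(n,[.53,-.19,.24]);u,v=int(u),int(v); o.append(cv2.resize(im[v-40:v+40,u-40:u+40],(400,400),interpolation=2))
cv2.imwrite("pics/f.png",np.hstack(o)[...,::-1])
E
```

```text
t: 13.27
tcp_pos: [0.5862, -0.0446, 0.2465]
orientation: [0.609, -0.609, 0.36, -0.36]
contact_force: [-0.3, -0.8, -4.1]
finger_gap: 0.406
t: 13.68
tcp_pos: [0.5096, -0.2106, 0.2468]
orientation: [0.609, -0.608, 0.36, -0.36]
contact_force: [0.8, -0.0, -4.0]
finger_gap: 0.408
t: 14.02
tcp_pos: [0.5104, -0.2077, 0.2299]
orientation: [0.609, -0.608, 0.361, -0.36]
contact_force: [0.4, 0.4, -4.2]
finger_gap: 0.408
t 14.02 tcp [ 0.5104 -0.2077  0.2299] yaw -61.2 tilt [-0.001  0.001] gap 0.408 F [ 0.4  0.4 -4.2] q7 -0.55 
roll 0.3 then cm xyz [ 0.11 -0.11 -0.17]
top 52 [ 0.5706 -0.1677  0.2938] [ 0.5621 -0.1828  0.2688] [ 0.5844 -0.1578  0.3052]
384.0 231.84615384615384 380 390 226 236
side 1 [ 0.5847 -0.1739  0.3023] [ 0.5847 -0.1739  0.3023] [ 0.5847 -0.1739  0.3023]
344.0 218.0 344 344 218 218
```

View pics/f.png

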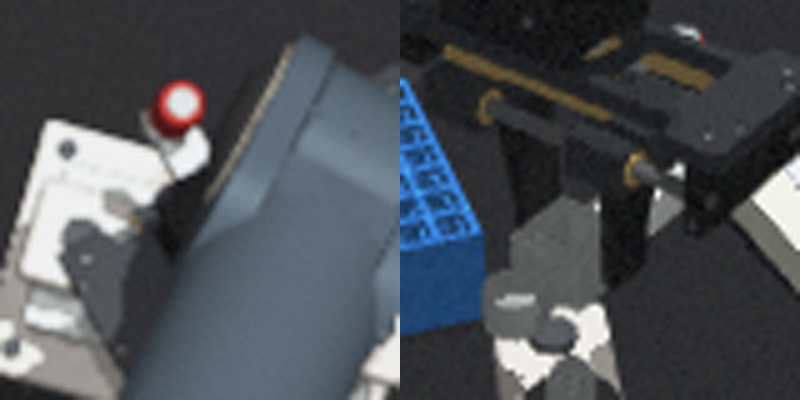

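```bash
python3 - <<'E'
from h import *
np.set_printoptions(precision=4,suppress=True)
u,v=[int(x) for x in proj("top",[.53,-.19,.24])]
px=(u-40+182/5-.5,v-40+101.5/5-.5); print(px)
# automatic: white disk centroid
im=np.load("top3.npz")["im"].astype(int); V,U=np.mgrid[:480,:640]
m=(np.hypot(U-px[0],V-px[1])<4.2); w=np.clip(im.min(2)-70,0,None)*m; c=((w*U).sum()/w.sum(),(w*V).sum()/w.sum()); print("white centroid",c)
for q in (px,c):
    for z in(.3065,):
        g=at_z("top",q,z); f=np.radians(28.6); print(g,"hub",g[:2]-.08*np.array([np.cos(f),np.sin(f)]))
A,p,s=axes(); print(p, np.degrees(np.arctan2(A[1,0],A[0,0])))
C=cloud("top",np.load("top3.npz")["d"]); q=C[int(c[1])-1:int(c[1])+2,int(c[0])-1:int(c[0])+2]; print(q.reshape(-1,3))
# side: hub
u,v=[int(x) for x in proj("side",[.53,-.19,.24])]; C=cloud("side",np.load("side3.npz")["d"])
def cp(a,b): return u-40+(a-400)/5-.5, v-40+b/5-.5
for a,b in((512,232),(600,200),(556,197),(530,280),(590,260),(490,300),(575,390)): x,y=cp(a,b); print((a,b),C[int(round(y)),int(round(x))])
E
```

```text
(385.9, 229.8)
white centroid (np.float64(386.04347826086956), np.float64(230.0504347826087))
[ 0.5739 -0.171   0.3065] hub [ 0.5036 -0.2093]
[ 0.5733 -0.1714  0.3065] hub [ 0.503  -0.2096]
[ 0.5111 -0.2079  0.2306] -61.24989299747866
[[ 0.5769 -0.1697  0.2991]
 [ 0.576  -0.1714  0.3054]
 [ 0.5762 -0.174   0.3039]
 [ 0.5733 -0.1687  0.3072]
 [ 0.5734 -0.1713  0.3064]
 [ 0.5737 -0.174   0.3039]
 [ 0.5713 -0.169   0.3042]
 [ 0.5711 -0.1713  0.3053]
 [ 0.5706 -0.1733  0.309 ]]
(512, 232) [0.5965 0.0974 0.0065]
(600, 200) [ 0.5128 -0.2284  0.2756]
(556, 197) [ 0.5093 -0.1883  0.25  ]
(530, 280) [ 0.4813 -0.2269  0.2433]
(590, 260) [ 0.5082 -0.2275  0.2454]
(490, 300) [ 0.4612 -0.2326  0.2437]
(575, 390) [ 0.4985 -0.2255  0.1761]
```

```bash
python3 go.py .5098 -.2104 .19 -61.5
```

```text
t 14.12 tcp [ 0.5111 -0.2079  0.2306] yaw -61.2 tilt [0. 0.] gap 0.405 F [ 0.1  0.  -3.7] q7 -0.56 
roll 0.3 then cm xyz [ 0.16  4.06 -0.23]
```

```bash

python3 -m creep '[0.16,1.5,-0.23,0.2,0.2,0,1.5,0,0,0.2,0,1,0,0,0.2,0,0,0,0,0.2]' 60
python3 -m creep '[0,0.5,0,0,0.2,0,0.4,0,0,0.2,0,0,0,0,0.2]' 60
python3 go.py .5098 -.2104 .163 -61.5
```

```text
t: 14.45
tcp_pos: [0.508, -0.2102, 0.1885]
orientation: [-0.607, 0.608, -0.363, 0.36]
contact_force: [0.1, -0.8, -4.5]
finger_gap: 0.41
t: 14.7
tcp_pos: [0.509, -0.2115, 0.1813]
orientation: [0.607, -0.607, 0.362, -0.362]
contact_force: [-0.7, -0.3, -5.0]
finger_gap: 0.407
t 14.7 tcp [ 0.509  -0.2115  0.1813] yaw -61.6 tilt [-0.  0.] gap 0.407 F [-0.7 -0.3 -5. ] q7 -0.51 
roll -0.1 then cm xyz [-0.05  1.83  0.12]
```

```bash

python3 -m creep '[0,0.3,0,0,0.2,0,0,0,0,0.2,0,0,0,0,0.2]' 60
python3 -m creep '[0,0.3,0,0,0.2,0,0,0,0,0.2,0,0,0,0,0.2]' 60; python3 go.py .5098 -.2104 .163 -61.5
```

```text
t: 14.95
tcp_pos: [0.509, -0.2118, 0.1787]
orientation: [0.607, -0.607, 0.362, -0.362]
contact_force: [0.4, 0.3, -5.0]
finger_gap: 0.409
t: 15.2
tcp_pos: [0.5088, -0.2117, 0.1754]
orientation: [0.607, -0.607, 0.362, -0.362]
contact_force: [0.2, -0.4, -3.8]
finger_gap: 0.402
t 15.2 tcp [ 0.5088 -0.2117  0.1754] yaw -61.7 tilt [-0.  0.] gap 0.402 F [ 0.2 -0.4 -3.8] q7 -0.51 
roll -0.2 then cm xyz [-0.07  1.24  0.15]
```

```bash

python3 -m creep '[0,0.3,0,0,0.2,0,0,0,0,0.2,0,0,0,0,0.2]' 60
python3 -m creep '[0,0.3,0,0,0.2,0,0,0,0,0.2,0,0,0,0,0.2]' 60; python3 go.py .5098 -.2104 .163 -61.5
```

```text
t: 15.45
tcp_pos: [0.5088, -0.2116, 0.1723]
orientation: [0.607, -0.607, 0.362, -0.362]
contact_force: [-0.0, -0.2, -4.2]
finger_gap: 0.405
t: 15.7
tcp_pos: [0.5088, -0.2116, 0.1693]
orientation: [0.607, -0.607, 0.362, -0.362]
contact_force: [0.2, 0.4, -3.6]
finger_gap: 0.409
t 15.7 tcp [ 0.5088 -0.2116  0.1693] yaw -61.7 tilt [-0.  0.] gap 0.409 F [ 0.2  0.4 -3.6] q7 -0.5 
roll -0.2 then cm xyz [-0.06  0.63  0.14]
```

```bash

python3 -m creep '[0,0.3,0,0,0.2,0,0,0,0,0.2,0,0,0,0,0.2]' 60
python3 -m creep '[0,0.2,0,0,0.2,0,0,0,0,0.2,0,0,0,0,0.2]' 60
python3 -m creep '[0,0.1,0,0,0.2,0,0,0,0,0.2,0,0,0,0,0.2]' 60
```

```text
t: 15.95
tcp_pos: [0.5088, -0.2116, 0.1663]
orientation: [0.607, -0.607, 0.362, -0.362]
contact_force: [-0.2, 0.6, -4.2]
finger_gap: 0.408
t: 16.2
tcp_pos: [0.5089, -0.2116, 0.1644]
orientation: [0.607, -0.607, 0.362, -0.362]
contact_force: [0.4, -0.1, -4.1]
finger_gap: 0.403
t: 16.45
tcp_pos: [0.509, -0.2117, 0.164]
orientation: [0.607, -0.607, 0.362, -0.362]
contact_force: [-2.3, 1.4, 1.8]
finger_gap: 0.403
```

```bash

python3 -m creep '[0,0,0,0,0.6,0,0,0,0,0.6,0,0,0,0,0.6,0,0,0,0,0.6,0,0,0,0,0.6]' 40
python3 -m creep '[0,0,0,0,0.6,0,-2,0,0,0.6,0,-4,0,0,0.7,0,-4,0,0,0.7,0,-4,0,0,0.7]'
python3 -m creep '[0,0,4,0,0.7,0,0,4,0,0.7,0,0,4,0,0.7,0,0,4,0,0.7,0,0,0,0,0.7]'
python3 - <<'E'
from h import *
np.set_printoptions(precision=4,suppress=True)
o=[]
for n in("top","side"):
    im,d=cams.capture(n); np.savez(n+"4.npz",im=im,d=d); C=cloud(n,d)
    hsv=cv2.cvtColor(im,cv2.COLOR_RGB2HSV)
    m=((hsv[...,0]<8)|(hsv[...,0]>172))&(hsv[...,1]>130)&(hsv[...,2]>60)&(np.hypot(C[...,0]-.502,C[...,1]+.213)<.12)&(C[...,2]>.15)&(C[...,2]<.26)
    if m.sum(): print(n,m.sum(),C[m].mean(0),C[m].min(0),C[m].max(0))
    m=(np.hypot(C[...,0]-.502,C[...,1]+.213)<.025)&(C[...,2]>.165); print("hub z",np.percentile(C[m][:,2],[10,50,90]),m.sum())
    u,v=proj(n,[.52,-.2,.19]);u,v=int(u),int(v); print(u,v); o.append(cv2.resize(im[v-40:v+40,u-40:u+40],(400,400),interpolation=2))
cv2.imwrite("pics/g.png",np.hstack(o)[...,::-1])
E
```

```text
t: 16.87
tcp_pos: [0.5091, -0.2118, 0.1636]
orientation: [0.607, -0.607, 0.362, -0.362]
contact_force: [-0.5, 0.2, 0.3]
finger_gap: 0.586
t: 17.28
tcp_pos: [0.5084, -0.2118, 0.3049]
orientation: [-0.607, 0.607, -0.363, 0.362]
contact_force: [0.7, 0.4, -0.4]
finger_gap: 0.682
t: 17.7
tcp_pos: [0.656, -0.1276, 0.3011]
orientation: [0.61, -0.608, 0.359, -0.359]
contact_force: [0.3, 1.7, -0.8]
finger_gap: 0.7
top 40 [ 0.5697 -0.1721  0.228 ] [ 0.5609 -0.1855  0.1977] [ 0.5849 -0.1639  0.2394]
hub z [0.1732 0.1807 0.1858] 238
392 256
side 216 [ 0.5698 -0.1858  0.2132] [ 0.5599 -0.1926  0.1831] [ 0.5834 -0.168   0.2372]
hub z [0.1713 0.1818 0.1845] 290
322 273
```

View pics/g.png

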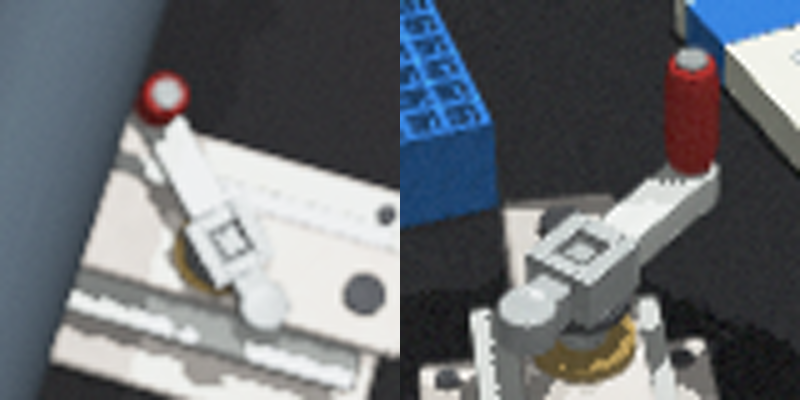

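```bash
python3 -c "
from h import *
print(at_z('top',(385.1-.5,234.1-.5),.239))"
python3 go.py .572 -.175 .29 -61.5
```

```text
[ 0.57374876 -0.17515208  0.239     ]
t 17.8 tcp [ 0.6507 -0.134   0.302 ] yaw -61.5 tilt [-0.002 -0.001] gap 0.698 F [-1.6 -0.9 -0.1] q7 -0.71 
roll 0.0 then cm xyz [-0.15  1.22 -8.86]
```

```bash

python3 -m creep '[-0.1,0,-3,0,0.7,0,0,-3,0,0.7,0,0,-2.8,0,0.7,0,2,0,0,0.7,0,0,0,0,0.7]' 25
python3 -m creep '[0,0,0,0,0.7,0,0,0,0,0.7]' 25
python3 go.py .572 -.175 .188 -61.5
```

```text
t: 18.22
tcp_pos: [0.5676, -0.1788, 0.282]
orientation: [-0.606, 0.606, -0.365, 0.363]
contact_force: [-0.2, 1.1, -0.7]
finger_gap: 0.699
t: 18.38
tcp_pos: [0.5721, -0.1764, 0.2841]
orientation: [0.608, -0.607, 0.362, -0.362]
contact_force: [-0.4, 0.7, 0.7]
finger_gap: 0.701
t 18.38 tcp [ 0.5721 -0.1764  0.2841] yaw -61.6 tilt [0.001 0.   ] gap 0.701 F [-0.4  0.7  0.7] q7 -0.64 
roll -0.1 then cm xyz [-0.13  9.61  0.05]
```

```bash

python3 -m creep '[-0.1,2.5,0,0,0.7,0,2.5,0,0,0.7,0,2.4,0,0,0.7,0,2.2,0,0,0.7,0,0,0,0,0.7]' 30
python3 -m creep '[0,0,0,0,0.1,0,0,0,0,0.1,0,0,0,0,0.1,0,0,0,0,0.1,0,0,0,0,0.1]' 30
python3 -m creep '[0,0,0,0,0.1,0,0,0,0,0.1,0,0,0,0,0.1,0,0,0,0,0.1]' 30
python3 go.py .572 -.175 .188 -61.5
```

```text
t: 18.8
tcp_pos: [0.5696, -0.174, 0.1837]
orientation: [-0.607, 0.608, -0.364, 0.359]
contact_force: [-0.6, -0.5, -0.2]
finger_gap: 0.702
t: 19.22
tcp_pos: [0.572, -0.176, 0.1887]
orientation: [0.608, -0.607, 0.362, -0.363]
contact_force: [-0.0, 0.5, 0.3]
finger_gap: 0.41
t: 19.55
tcp_pos: [0.5718, -0.1761, 0.1881]
orientation: [0.607, -0.607, 0.362, -0.363]
contact_force: [-0.2, 0.1, 1.8]
finger_gap: 0.281
t 19.55 tcp [ 0.5718 -0.1761  0.1881] yaw -61.6 tilt [ 0.001 -0.   ] gap 0.281 F [-0.2  0.1  1.8] q7 -0.59 
roll -0.1 then cm xyz [-0.09  0.01  0.07]
```

```bash

python3 -m creep '[2.07,0.04,-0.27,0,0.1,1.93,0.04,-0.8,0,0.1,1.66,0.04,-1.27,0,0.1,1.27,0.04,-1.66,0,0.1,0,0,0,0,0.1]' 30
python3 -m creep '[0,0,0,0,0.1]' 30
python3 go.py .5718 -.1761 .188 -61.5
```

```text
t: 19.97
tcp_pos: [0.5679, -0.2599, 0.1867]
orientation: [-0.606, 0.607, -0.363, 0.365]
contact_force: [2.2, -0.9, 2.7]
finger_gap: 0.28
t: 20.05
tcp_pos: [0.5695, -0.2574, 0.1867]
orientation: [-0.607, 0.607, -0.362, 0.364]
contact_force: [2.2, -1.8, 4.1]
finger_gap: 0.281
t 20.05 tcp [ 0.5695 -0.2574  0.1867] yaw -61.8 tilt [ 0.002 -0.002] gap 0.281 F [ 2.2 -1.8  4.1] q7 -0.45 
roll -0.3 then cm xyz [-7.03 -0.14  4.09]
```

```bash

python3 -m creep '[0.8,0.04,-1.93,0,0.1,0.27,0.05,-2.07,0,0.1,-0.27,0.05,-2.07,0,0.1,-0.8,0.05,-1.93,0,0.1,-1.27,0.05,-1.66,0,0.1]' 30
python3 -m creep '[-1.66,0.05,-1.27,0,0.1,-1.93,0.04,-0.8,0,0.1,-2.07,0.04,-0.27,0,0.1,0,0,0,0,0.1,0,0,0,0,0.1]' 30
python3 go.py .5718 -.1761 .188 -61.5
```

```text
t: 20.47
tcp_pos: [0.4794, -0.2925, 0.1848]
orientation: [-0.607, 0.608, -0.36, 0.365]
contact_force: [2.9, -2.4, 3.7]
finger_gap: 0.279
t: 20.88
tcp_pos: [0.429, -0.2503, 0.1829]
orientation: [0.608, -0.607, 0.363, -0.361]
contact_force: [-5.8, -1.4, 10.2]
finger_gap: 0.281
t 20.88 tcp [ 0.429  -0.2503  0.1829] yaw -61.5 tilt [-0.002  0.002] gap 0.281 F [-5.8 -1.4 10.2] q7 -0.42 
roll -0.0 then cm xyz [ 0.29 -0.53 16.09]
```

```bash

python3 -m creep '[-2.07,0.04,0.27,0,0.1,-1.93,0.04,0.8,0,0.1,-1.66,0.04,1.27,0,0.1,-1.27,0.04,1.66,0,0.1,-0.8,0.04,1.93,0,0.1]' 30
python3 -m creep '[-0.27,0.04,2.07,0,0.1,0.27,0.04,2.07,0,0.1,0.8,0.04,1.93,0,0.1,1.27,0.04,1.66,0,0.1,1.66,0.04,1.27,0,0.1]' 30
python3 -m creep '[1.93,0.04,0.8,0,0.1,2.07,0.04,0.27,0,0.1,0,0,0,0,0.1,0,0,0,0,0.1]' 30
python3 go.py .5718 -.1761 .188 -61.5
```

```text
t: 21.3
tcp_pos: [0.4472, -0.1557, 0.181]
orientation: [-0.607, 0.608, -0.36, 0.364]
contact_force: [5.8, -10.5, -3.2]
finger_gap: 0.279
t: 21.72
tcp_pos: [0.5422, -0.1455, 0.1782]
orientation: [-0.606, 0.609, -0.362, 0.36]
contact_force: [-6.9, -3.8, 7.5]
finger_gap: 0.282
t: 22.05
tcp_pos: [0.5719, -0.1764, 0.1776]
orientation: [-0.607, 0.608, -0.362, 0.362]
contact_force: [-0.2, -1.7, 5.6]
finger_gap: 0.285
t 22.05 tcp [ 0.5719 -0.1764  0.1776] yaw -61.6 tilt [-0.001 -0.002] gap 0.285 F [-0.2 -1.7  5.6] q7 -0.6 
roll -0.1 then cm xyz [-0.03 -1.04  0.  ]
```

```bash

python3 -m creep '[2.07,0.04,-0.27,0,0.1,1.93,0.04,-0.8,0,0.1,1.66,0.04,-1.27,0,0.1,1.27,0.04,-1.66,0,0.1,0.8,0.04,-1.93,0,0.1]' 30
python3 -m creep '[0.27,0.04,-2.07,0,0.1,-0.27,0.04,-2.07,0,0.1,-0.8,0.04,-1.93,0,0.1,0,0,0,0,0.1]' 30
python3 go.py .5718 -.1761 .188 -61.5
```

```text
t: 22.47
tcp_pos: [0.5599, -0.2702, 0.1764]
orientation: [0.609, -0.607, 0.359, -0.363]
contact_force: [4.6, 1.1, 4.8]
finger_gap: 0.279
t: 22.8
tcp_pos: [0.4964, -0.2953, 0.175]
orientation: [-0.606, 0.607, -0.363, 0.364]
contact_force: [0.0, -5.3, 3.8]
finger_gap: 0.281
t 22.8 tcp [ 0.4964 -0.2953  0.175 ] yaw -61.8 tilt [ 0.001 -0.001] gap 0.281 F [ 0.  -5.3  3.8] q7 -0.36 
roll -0.3 then cm xyz [-6.88 -1.31 12.31]
```

```bash

python3 -m creep '[-0.64,0.02,-0.83,0,0.1,-0.64,0.02,-0.83,0,0.1,-0.83,0.02,-0.64,0,0.1,-0.83,0.02,-0.64,0,0.1,0,0,0,0,0.1]' 30
python3 -m creep '[-0.97,0.02,-0.4,0,0.1,-0.97,0.02,-0.4,0,0.1,0,0,0,0,0.1]' 30
python3 go.py .5718 -.1761 .188 -61.5
```

```text
t: 23.22
tcp_pos: [0.4583, -0.2829, 0.1743]
orientation: [-0.606, 0.608, -0.362, 0.363]
contact_force: [-3.0, -5.8, 6.7]
finger_gap: 0.28
t: 23.47
tcp_pos: [0.4431, -0.2702, 0.1741]
orientation: [-0.606, 0.608, -0.361, 0.364]
contact_force: [-1.4, -8.1, 5.5]
finger_gap: 0.279
t 23.47 tcp [ 0.4431 -0.2702  0.1741] yaw -61.6 tilt [ 0.002 -0.005] gap 0.279 F [-1.4 -8.1  5.5] q7 -0.39 
roll -0.1 then cm xyz [-2.12 -1.41 15.8 ]
```

```bash

python3 -m creep '[-1.03,0.02,-0.13,0,0.1,-1.03,0.02,-0.13,0,0.1,0,0,0,0,0.1]' 30
python3 -m creep '[-1.03,0.02,0.13,0,0.1,-1.03,0.02,0.13,0,0.1,0,0,0,0,0.1]' 30
python3 go.py .5718 -.1761 .188 -61.5
```

```text
t: 23.72
tcp_pos: [0.4367, -0.2612, 0.1759]
orientation: [-0.604, 0.611, -0.353, 0.371]
contact_force: [8.9, -23.2, -4.6]
finger_gap: 0.281
t: 23.97
tcp_pos: [0.4319, -0.2495, 0.1778]
orientation: [-0.601, 0.612, -0.349, 0.377]
contact_force: [10.8, -36.5, -2.1]
finger_gap: 0.281
t 23.97 tcp [ 0.4319 -0.2495  0.1778] yaw -61.8 tilt [ 0.025 -0.034] gap 0.281 F [ 10.8 -36.5  -2.1] q7 -0.47 
roll -0.3 then cm xyz [ 0.27 -0.92 15.8 ]
```

```bash

python3 -m creep '[0,0,0,0,0.1,1.03,0,-0.13,0,0.1,1.03,-0.02,-0.13,0,0.1,0.7,-0.02,0.1,0,0.1,0,0,0,0,0.1]' 30
python3 go.py .5718 -.1761 .188 -61.5
python3 - <<'E'
from h import *
np.set_printoptions(precision=4,suppress=True)
im,d=cams.capture("side"); C=cloud("side",d); np.savez("side5.npz",im=im,d=d)
u,v=[int(x) for x in proj("side",[.49,-.22,.14])]; cv2.imwrite("pics/h.png",cv2.resize(im[v-60:v+60,u-60:u+60],(600,600),interpolation=2)[...,::-1])
E
```

```text
t: 24.38
tcp_pos: [0.4354, -0.2597, 0.1741]
orientation: [-0.606, 0.608, -0.362, 0.363]
contact_force: [-6.3, -4.8, 13.0]
finger_gap: 0.282
t 24.38 tcp [ 0.4354 -0.2597  0.1741] yaw -61.7 tilt [-0.001 -0.003] gap 0.282 F [-6.3 -4.8 13. ] q7 -0.41 
roll -0.2 then cm xyz [-0.84 -1.43 15.98]
```

View pics/h.png

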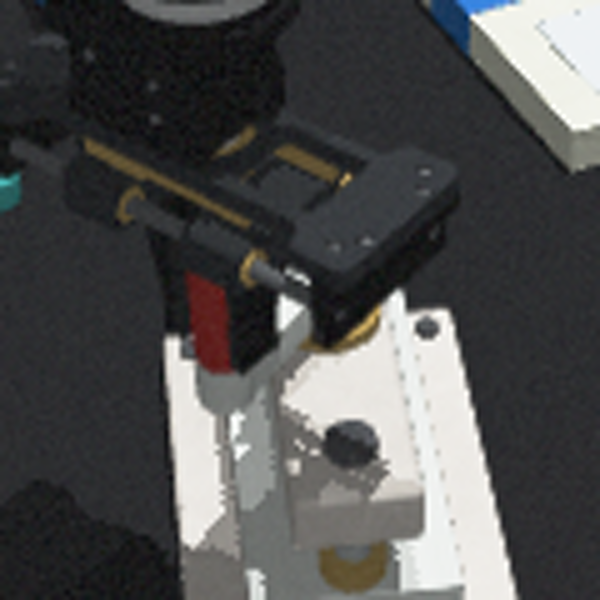

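```bash

python3 -m creep '[0,0,0,0,0.7,0,0,0,0,0.7,0,0,0,0,0.7,0,0,0,0,0.7,0,0,0,0,0.7]' 30
python3 -m creep '[0,0,0,0,0.7,0,0,0,0,0.7,0,0,0,0,0.7,0,-2,0,0,0.7,0,-3,0,0,0.7]' 30
python3 -m creep '[0,-4,0,0,0.7,0,-3,0,0,0.7,0,-3,0,0,0.7,-3,0,0,0,0.7,-3,0,0,0,0.7]' 30
python3 -m creep '[-3,0,0,0,0.7,-3,0,0,0,0.7,-3,0,0,0,0.7,-3,0,0,0,0.7,-3,0,0,0,0.7]' 30
python3 -m creep '[-3,0,0,0,0.7,-3,0,0,0,0.7,0,0,0,0,0.7,0,0,0,0,0.7]' 30
python3 - <<'E'
from h import *
np.set_printoptions(precision=4,suppress=True)
o=[]
for n in("top","side"):
    im,d=cams.capture(n); np.savez(n+"6.npz",im=im,d=d); C=cloud(n,d); D0=cloud(n,np.load(n+"0.npz")["d"])
    m=(np.hypot(C[...,0]-.502,C[...,1]+.213)<.022)&(C[...,2]>.155)&(C[...,2]<.2); print(n,"hub z pct",np.percentile(C[m][:,2],[10,50,90]),m.sum(),C[m].mean(0))
    u,v=[int(x) for x in proj(n,[.5,-.215,.14])]; o.append(cv2.resize(im[v-50:v+50,u-40:u+40],(320,400),interpolation=2))
    for t in("rack","bottle_white","bottle_green","kit_box"): print(n,t,[(np.round(x["centre"],1).tolist(),round(x["conf"],2)) for x in place_of(n,t)][:2])
cv2.imwrite("pics/i.png",np.hstack(o)[...,::-1])
E
```

```text
t: 24.85
tcp_pos: [0.4347, -0.256, 0.1719]
orientation: [0.608, -0.607, 0.363, -0.361]
contact_force: [0.4, 0.6, -0.2]
finger_gap: 0.571
t: 25.27
tcp_pos: [0.4327, -0.2562, 0.2208]
orientation: [-0.607, 0.608, -0.365, 0.36]
contact_force: [0.4, -0.2, 0.5]
finger_gap: 0.698
t: 25.68
tcp_pos: [0.4068, -0.2055, 0.3245]
orientation: [0.607, -0.606, 0.362, -0.365]
contact_force: [0.4, 1.6, -0.1]
finger_gap: 0.7
t: 26.1
tcp_pos: [0.3338, -0.0715, 0.3227]
orientation: [0.607, -0.607, 0.362, -0.363]
contact_force: [1.1, -0.2, 0.7]
finger_gap: 0.702
t: 26.43
tcp_pos: [0.306, -0.0193, 0.3227]
orientation: [0.608, -0.608, 0.361, -0.362]
contact_force: [-0.5, -0.9, 0.5]
finger_gap: 0.697
top hub z pct [0.1613 0.1681 0.1736] 196 [ 0.5015 -0.2124  0.1679]
top rack [([261.3, 262.5], 0.75)]
top bottle_white [([152.4, 251.0], 0.62)]
top bottle_green [([475.6, 290.0], 0.81)]
top kit_box [([297.1, 173.7], 0.73)]
side hub z pct [0.1631 0.1689 0.1712] 211 [ 0.5022 -0.2164  0.1678]
side rack [([278.1, 252.2], 0.69)]
side bottle_white [([258.1, 199.6], 0.62)]
side bottle_green [([333.9, 436.9], 0.57), ([259.3, 204.7], 0.26)]
side kit_box [([369.8, 250.6], 0.94)]
```

View pics/i.png

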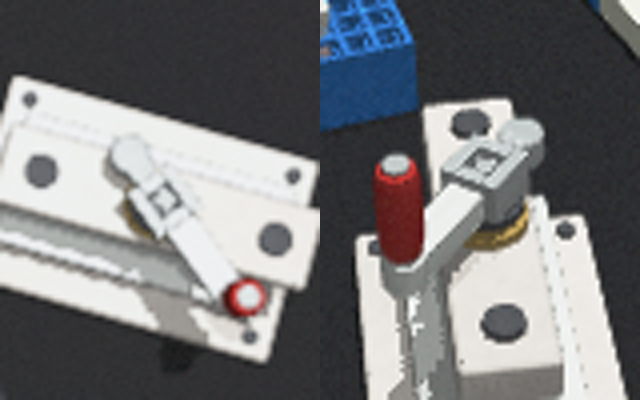

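```bash
python3 -c "
from workcell import manip
print(manip.job_done())"
```

```text
the job is handed in; nothing more can be done
None
```

The four cassettes should be shut. The crank is seated on the spindle and let go, and the job is handed in at about 26.5 s of the 72 s allowed.

- **What I did:** I pulled the white crank about 10 cm clear of the rack by its red grip, then took it by the hub and lowered it onto the spindle's square. It met the collar at the expected height and I let go. I then took the red grip and wound about 530° clockwise until the hard stop, which showed as about 36–38 N at the grip. I eased off, released and retreated.
- **Platen:** The hub's top was at about 0.168–0.169 m at the end, against 0.1685 m calculated for the platen fully down. Before winding it was at about 0.183 m. The crank looks level and seated in both cameras. I did not see the lids or cassettes directly, so that they are shut is inferred from the hard stop and the hub height.
- **Rack, bottles and kit box:** The networks put them within about 4 pixels (roughly 12 mm) of their first positions in both views. The exception is the kit box in the top view, which was not detected at the start and so could only be compared in the side view.
- **What disagreed:**
  - Estimates of the spindle's yaw ranged from 22° to 33°; I used 28.5°.
  - The two cameras' positions for the spindle differed by 2–4 mm.
  - The grip slid about 15 mm in the pads during the first pull, and I measured the crank again before grasping the hub.

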